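Turn the carved panel over on the carving rest

ROBOT

A 6-joint arm with a two-finger parallel gripper is mounted at the origin on the work surface. World frame = base frame: x ahead of the robot, y to its left, z up, the work surface at z = 0. Lengths are in m, angles in degrees, forces in N, time in s.
With the tool pointing down it reaches from about 0.3 to 0.85 m from the base axis. Payload 5.4 kg.
Tool frame: the origin (TCP) lies on the centre line of the jaws, within the pads' length; the fingertips stand arm.tip_extent ahead of it and the grasp point (between the pads) lies 3 mm ahead of it (arm.tip_extent is the distance from the TCP to the fingertips, in m); z points along the fingers, x is the direction in which the jaws open and shut, and the axes are right-handed (so a half turn about z gives the same grasp; the last joint's range is limited). The gripper opens to 85 mm and grips with 20 to 120 N. Pads are 22 mm wide; open, the fingers measure 114 mm over their backs; the gripper's body (76 mm by 85 mm) begins 54 mm behind the grasp point. The pads swing forward as they close: fully open they stand 13 mm farther back than shut.
Start: joints at [-76.152, 9.076, 91.501, -0, 79.423, -12.038], TCP at [0.251, -0.517, 0.253] pointing down, gripper open.
Joint ranges: [-166.64, 166.64], [-54.1, 131.32], [10.49, 154.53], [-73.88, 253.88], [9.74, 151.15], [-171.62, 171.62]. Speed limits (degrees/s): [147.25, 147.25, 180, 180, 180, 180].

INTERFACE

Orientations are given as a 3x3 rotation matrix whose columns are the frame's x, y, z axes.
In Python, from plant import arm gives the robot as it stands.
- The arm moves only by the tool send_rows, never from a script. Its argument "commands" is a list of rows, each a list of 3 entries, a list of its own where there are three numbers: the shift along the world's x, y, z in mm, then the turn about the world's z in rad, then the gripper's target within -1 to 1 (shut at 1, half-way at 0, fully open at -1). A call has 1 to 10 rows; each row is the pose to reach, as a shift and turn from the pose commanded when the call began; what a row does not reach only later rows make up. A row lasts 1/10 s, in which the tool goes at most 50 mm and 8.59 degrees, less where a joint would pass 70% of its speed; a pose out of reach is approached as far as the arm can. A call with a gripper value outside its range is refused whole. The fingers move at their own pace and stop on an object; the grip force is fixed at half the most. Time passes only in rows, so rows that repeat a pose let the fingers close. It gives the time, the measured TCP pose, the force and the opening at its end, in the units of the state.
- arm.observe(): the state, without advancing time (a new reading comes with each control period).
- arm.capture(name): name is "side" or "top" or "wrist"; returns (picture, depth): 384x512x3 uint8, red, green, blue; 384x512 float32, m along the optical axis (not along the pixel's ray), 0 where there is no reading.
- arm.camera_info(name): a dict with "fov_y" (degrees; the focal length in pixels is half the picture's height over the tangent of half this angle, whatever the lens; pixels are square), "cx", "cy" (the principal point, pixels), "xyz" and "rotation" of the camera in the world. Camera axes: x right, y down, z forward; pixel columns grow to the right and rows downward; lengths in m; the calibration is good to about 2 mm. A picture is of the moment at which its call begins: read the wrist's pose just before it. camera_info takes no time and is no camera call; for the wrist camera it gives the pose at the moment of the call.
- arm.finish_job(): hands the job in, once; it reports no verdict.
The state is a dict: "clock": time; "joint_positions": joint angles; "dq": joint speeds; "joint_torque": joint torques, N m; "tcp_pos": TCP position; "tool_rot": TCP orientation; "contact_force": force on the tool from outside, world axes, zero at the start; "moment": the same for the moment, N m; "grip_width": finger opening in m.
Only numpy, scipy, OpenCV 4.12 (cv2) and the standard library are available. Lean on these libraries where they do the work, as an engineer would, in place of code of your own. Each camera call takes 0.05 s, during which the arm holds its last target. There are 200 camera calls.

TASK

The framed panel sits on the sloping carving rest with its plain back outward. Slide the rest's jaw clear, turn the panel over so that its carved face looks outward, seat it squarely on the ledge again without dropping it, and slide the jaw back in until it holds the panel snugly between jaw and fixed cheek. Leave the other things on the bench where they are.

Things in the scene. Friction and masses are not known exactly. Their poses are not given: they have to be found in the camera images.
- bed: sloping board of the fixed carving rest, leaning back 30 deg from vertical, facing away from the robot. Origin: on its face at the ledge, middle of the panel's seat, 55 mm above the bench. x: level along the ledge towards the jaw; y: up the slope; z: straight out of the face. A seated panel fills (mm) x -60..60, y 0..190, z 0..18
- board_top (a point): middle of the board's upper edge, on its face. The board spans (mm, bed axes) x -120..180, y 0..125, z -15..0, so the panel's top 65 stand free above it; the legs behind stay below 95 over the bench. The ledge is below y = 0, spanning z -15..28
- cheek (a point): middle of the fixed cheek's inner face, which the panel's side stands against: a block at (mm, bed axes) x -80..-60, y 0..62, z 0..26
- panel: framed wooden panel, mm: 120 wide (its x), 190 tall (y), 18 thick (z), about 0.25 kg. Origin at its very middle; z points out of the carved face. Back plain and flat; on the carved side a flat frame (30 wide at top and bottom, 20 at the sides) stands 9 above a sunk field with rosette and scrolls. Starts in its seat, carved face against the board; its y may point up or down
- carved_face (a point): middle of the panel's carved side, level with the frame's face (panel z = +9 mm)
- plain_back (a point): middle of the panel's plain back (panel z = -9 mm)
- jaw (a joint): travel of the wooden jaw along bed x, m: 0 = meets a panel seated against the cheek; grows sliding away; stop at 0.045. Stays where left; takes about 2 N. Its block (mm, bed axes) has its inner face at x = 60 + travel, is 24 thick, y 3..49, z 1..30; a lip reaches 13 from it over the panel's face at z 22..30
- jaw_tab (a point): middle of the upper end of the jaw's handle: a flat wooden tab 12 mm thick (bed x), 28 deep (bed z 1.5..29.5), standing up the slope, free part y 30..102, at bed x = 124 + travel; 58 mm clear between it and the seated panel
- mallet: carver's mallet, round wooden head 76 across, standing on its head, 200 tall; origin under its middle (mm); bystander
- chisel_wide: chisel lying flat, wooden handle 110 x 24 x 22, steel blade about 125 long, 22 wide at the edge; origin underneath where blade meets handle, x towards the edge (mm); bystander
- chisel_narrow: chisel lying flat, wooden handle 110 x 24 x 22, steel blade about 135 long, 10 wide at the edge; origin and axes like the wide one's (mm); bystander
- whetstone: grey stone 60 x 160 x 25 lying flat; origin under its middle (mm); bystander
- wax_tin: round metal tin 70 across, 45 high; origin under its middle (mm); bystander
- offcut: wooden offcut 110 x 50 x 30 lying flat; origin under its middle (mm); bystander
- brush: bench brush lying flat along its x; origin underneath (mm); bystander
Mind the look-alikes: they are no part of the job. There is more than one size of the panel; the job needs the largest.

How it is judged (in metres and radians):
On the way, in this order (a step that is already met when the one before it is completed fails the run):
1. the jaw is slid clear of the panel (25 mm or more) (value of joint jaw above 0.025 m), for 0.2 s.
2. the panel stands on the ledge, leaning on the board, with its carved face outward (x of panel in the frame of bed between -0.02 and 0.04 m and y of panel in the frame of bed between 0.089 and 0.101 m and z of panel in the frame of bed between 0.003 and 0.015 m and z of carved_face in the frame of bed above 0.013 m and angle between the z axis of panel and the z axis of bed, either way round below 0.1 rad), for 0.2 s.
At the end, for the whole second after the job is handed in: The panel is at rest in its seat on the carving rest with its carved face outward: flat on the board (its middle within 5 mm, within 4.5 deg), down on the ledge (5 mm), square to it (3 deg) and within 6 mm sideways of its place against the fixed cheek; the jaw is closed on it (travel under 5 mm) (x of panel in the frame of bed between -0.006 and 0.006 m and y of panel in the frame of bed between 0.09 and 0.1 m and z of panel in the frame of bed between 0.004 and 0.014 m and z of carved_face in the frame of bed above 0.013 m and angle between the z axis of panel and the z axis of bed, either way round below 0.08 rad and angle between the y axis of panel and the y axis of bed, either way round below 0.05 rad and value of joint jaw below 0.005 m and linear speed of panel below 0.02 m/s and angular speed of panel below 0.1 rad/s); the robot touches nothing.
It fails at once if the panel is dropped (moves faster than 0.7 m/s with no finger on it) (linear speed of panel above 0.7 m/s and contact force between the fingers and panel below 0.05 N).
It fails at once if another thing on the bench is shifted by more than 30 mm (distance of any of mallet, chisel_wide, chisel_narrow, whetstone, wax_tin, offcut, brush from where it was at the start of the episode above 0.03 m).
It also fails if it takes over 67 s, if anything falls off the work surface, if the arm or the gripper's body presses on something with over 40 N, if the wrist force passes 120 N, or if a joint passes its speed limit or range.

## Working session

There is one attempt and no reset: what is moved stays moved. The work goes in short steps, Python scripts to look and compute and a tool call to move; the robot and the scene stay as the last step left them, time stands still between calls to the robot, and variables do not carry over. Pictures are saved under pics/ and viewed, about 8 in all and at most 12, crops included, and the job is handed in when it is done.

Besides the shell and the picture viewer there is one more tool, called after "Call:" as name([rows], argument=value, ...), one row to a line, values as JSON. send_rows: Moves the arm, as the interface text tells. Its arguments: {"type":"object","properties":{"commands":{"type":"array"}},"required":["commands"]}

```bash
ls; mkdir -p pics
cat > h.py <<'E'
import numpy as np, cv2
from plant import arm
def K(n):
    c=arm.camera_info(n); f=192/np.tan(np.radians(c['fov_y'])/2); return c,f
def world(n,d,c=None):
    c0,f=K(n); c=c or c0
    v,u=np.mgrid[:384,:512]
    P=np.stack([(u-c['cx'])/f*d,(v-c['cy'])/f*d,d],-1)
    return P@np.array(c['rotation']).T+np.array(c['xyz'])
def snap(n,tag):
    c,_=K(n); im,d=arm.capture(n); W=world(n,d,c); np.savez(f'pics/{tag}.npz',im=im,d=d,W=W)
    cv2.imwrite(f'pics/{tag}.png',im[...,::-1]); return im,d,W
E
python3 - <<'E'
from h import *
print(arm.tip_extent, arm.observe())
a=[snap(n,n+'0')[0] for n in('top','side')]
for n in('top','side','wrist'): print(n,arm.camera_info(n))
cv2.imwrite('pics/both.png',cv2.resize(np.vstack(a)[...,::-1],None,fx=.78,fy=.78))
E
```

```text
pics
0.022 {'clock': 0.0, 'joint_positions': array([-7.61526777e+01,  9.11585911e+00,  9.15733447e+01, -4.29706899e-04,
        7.94230838e+01, -1.20385269e+01]), 'dq': array([ 0.02962428,  0.01879628, -0.03286436,  0.00120785, -0.02751163,
       -0.04155873]), 'joint_torque': array([ 7.40454598e-04, -3.96003664e+01, -3.31427801e+01, -2.09730169e-04,
        8.36773601e-03, -1.31812675e-05]), 'tcp_pos': array([ 0.25086671, -0.5167552 ,  0.25227516]), 'tool_rot': array([[ 4.36580394e-01, -8.99665123e-01, -4.76204817e-04],
       [-8.99663204e-01, -4.36580469e-01,  1.90106582e-03],
       [-1.91822433e-03, -4.01544111e-04, -9.99998080e-01]]), 'contact_force': array([-0.44405665, -0.01122265,  0.49373029]), 'moment': array([-0.04657953,  0.03642267,  0.02684963]), 'grip_width': 0.085251157523039}
top {'fov_y': 47.56527090647789, 'cx': 257.6850169857722, 'cy': 191.1798577930606, 'xyz': array([0.362838  , 0.00471634, 1.45103343]), 'rotation': array([[-0.002778  , -0.99466964,  0.10307564],
       [-0.99985464,  0.00449676,  0.01644621],
       [-0.01682205, -0.10301497, -0.99453755]])}
side {'fov_y': 46.232151318469526, 'cx': 257.8287269756469, 'cy': 194.37092316256243, 'xyz': array([-0.33390795, -0.80740265,  1.06718051]), 'rotation': array([[ 0.68795746, -0.46095735,  0.56056476],
       [-0.7255628 , -0.41925036,  0.54569933],
       [-0.01652714, -0.78214287, -0.62287992]])}
wrist {'fov_y': 63.16485872085725, 'cx': 256.60417287598506, 'cy': 187.5790551063496, 'xyz': array([ 0.31860916, -0.4851969 ,  0.37312674]), 'rotation': array([[ 4.35937175e-01, -8.61812557e-01, -2.59302712e-01],
       [-8.99976969e-01, -4.17606106e-01, -1.25086355e-01],
       [-4.85404725e-04,  2.87896261e-01, -9.57661478e-01]])}
```

View pics/both.png

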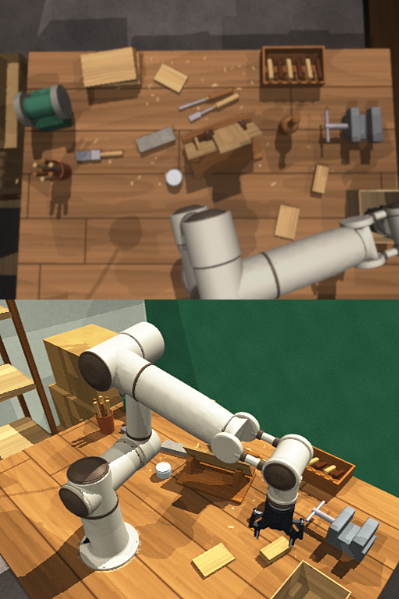

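The top view shows the rest at about (285,186) full-scale, with the mallet to its right at (369,156) and the chisels above it. Other boards lie around at (140,88), (218,100), (410,230) and (368,285). Next I'll enlarge the crop around the rest and get numbers from depth.

Run:
```python
from h import *
z=np.load('pics/top0.npz'); im,W=z['im'],z['W']
c=im[110:260,200:400]; cv2.imwrite('pics/c1.png',cv2.resize(c[...,::-1],None,fx=4,fy=4,interpolation=cv2.INTER_CUBIC))
print('table z',np.median(W[300:330,60:120,2]))
for r in range(140,232,6): print(r,' '.join('%4d'%round(1000*W[r,c,2]) for c in range(225,350,6)))
for p in [(150,280),(186,285),(220,250)]: print(p,W[p].round(3))
```

```text
table z 0.0012278439847946965
140    2    2    0 1451    3   -1   -1   13    0   -3   -1    0    1   -1    1    7    2    0    5    3    1
146    2    1   -2    1   12   18    3    4   -1   -1   -3   -2    1    5    4   18   -4   -2   -2    2   -5
152    1    4    5   14   16    6    5   -3    2   -1    2    9   21   22   69   67   60    3    1    5    0
158   -3    3    1    3   -5   -4    3    3   -4   14   20   63   64   70  116   54   65    4    1    5    1
164    3    0    0    2    2    3   16   19   72   69   71   83   91  109  124  118  109  117   -2    5   -3
170   -1    1   -3   18   20   72   85  102  112   98  108  124  135  150  161  127  144  151  161   -1    2
176   -2    3   73   67   98   92   94  103  126  134  149  164  180  191  194  211  161  159    3    7   -3
182   -2   -2   58   54   90   87   89  106  118  174  187  194  209  219  225  228  222   18   -6    0   -2
188    8    4   81   94  111  151  128  137  152  208  218  235  227  219   15   20   24   22   -5    0   -2
194    0    2    3  134  144  152  163  155  155   23  223   21   19   18   14   18   20   22   18    7    5
200   -2    2    6  161  162  159   20   22   23   19   16   22   16   19   20   20   23   22   18    3    1
206    2    2    1   20   96   96   16   21   19   22   19   19   13   21   15   22   23    0    1    5    5
212    3    1   -1   -2   15   21   17   14   25   17   19   17   18   14    4    0    5    2    2    9    0
218   48    2    5    2   17   14   19   23   23   21   18    1    1    3    0    0    2    1    0    3   -4
224   45   50    0    0   18   17   14   20   -2    1    1    3    4   -1   -3   -1    0    5    3   -7    0
230   47   46   -2    3    2    0    6    3    1   -4    3   -1    0    1   -3   -5    0    5   -1   -2   -2
(150, 280) [ 0.653 -0.047  0.001]
(186, 285) [ 0.506 -0.053  0.209]
(220, 250) [0.416 0.054 0.018]
```

View pics/c1.png

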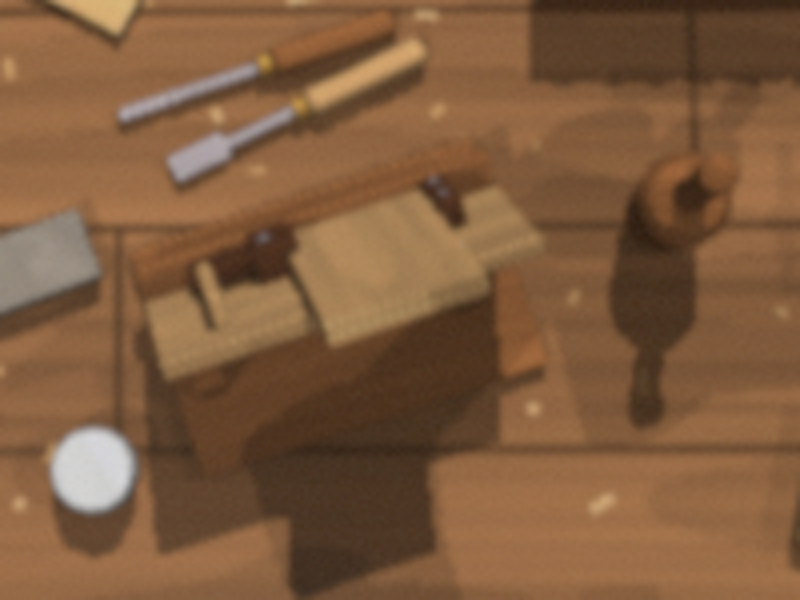

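The crop shows the panel on the rest at full-frame (297,176), the dark cheek at (311,159), the jaw at (266,172) and its tab at (252,184). The boards at (140,88), (218,100), (410,230) and (368,285) lie flat on the bench, so only the leaning one on the rest fits. I'll fit its plane and check its size.

```bash
cat > fit.py <<'E'
from h import *
from scipy.optimize import least_squares
def plane(P,it=6,t=.006):
    m=np.ones(len(P),bool)
    for _ in range(it):
        c=P[m].mean(0); n=np.linalg.svd(P[m]-c)[2][2]; n*=np.sign(n[0]); e=(P-c)@n; m=abs(e)<t
    return c,n,m
E
python3 - <<'E'
from fit import *
z=np.load('pics/top0.npz'); W=z['W']
# panel face pixels: crop quad
def px(q): return np.array([[x/4+200,y/4+110] for x,y in q],np.int32)
def sel(q,W=W):
    m=np.zeros((384,512),np.uint8); cv2.fillPoly(m,[px(q)],1); m=cv2.erode(m,np.ones((3,3))); return W[m>0]
P=sel([(300,235),(425,195),(485,275),(335,325)]); c,n,m=plane(P); print('panel',c,n,m.sum(),len(P),'tilt',np.degrees(np.arcsin(n[2])),'yaw',np.degrees(np.arctan2(n[1],n[0])))
B=np.vstack([sel([(155,310),(185,300),(200,330),(165,365)]),sel([(465,205),(500,195),(535,240),(490,260)]),sel([(230,290),(290,285),(310,315),(235,340)])]); c2,n2,m2=plane(B); print('board',c2,n2,m2.sum(),len(B),'gap',(c-c2)@n2)
# bed frame with tilt 30
yaw=np.arctan2(n[1],n[0]); Z=np.array([np.cos(yaw)*np.cos(np.pi/6),np.sin(yaw)*np.cos(np.pi/6),.5]); X=np.array([-np.sin(yaw),np.cos(yaw),0]);Y=np.cross(Z,X)
# all pts near panel plane
v,u=np.mgrid[:384,:512]; R=W[140:215,225:345].reshape(-1,3); e=(R-c)@Z
S=R[(abs(e)<.007)&(R[:,2]>.14)]
a=(S-c)@X; b=(S-c)@Y
print('x ext',np.percentile(a,[0,2,5,50,95,98,100]),'y ext',np.percentile(b,[0,2,50,98,100]))
xm=(np.percentile(a,1)+np.percentile(a,99))/2
p=c+xm*X; p0=p+Y*((.055-p[2])/Y[2]) # height .055 on face plane z=18
# origin: bed o with z=.055; face point at y=0 -> o+18Z has height .064
o=p+Y*((.055+.018*.5-p[2])/Y[2])-.018*Z
print('origin',o,'X',X,'Y',Y,'Z',Z)
for nm,b0 in dict(tab=(.124,.102,.0155),top=(.03,.125,0),ptop=(0,.19,.018)).items(): print(nm,o+np.array(b0)@np.array([X,Y,Z]))
np.savez('bed.npz',o=o,X=X,Y=Y,Z=Z,yaw=yaw); print('top of panel max y', ((R[abs(e)<.007]-o)@Y).max(), 'yaw',np.degrees(yaw))
E
```

```text
panel [ 0.54783118 -0.08871434  0.15966195] [0.82346756 0.27037001 0.4987998 ] 770 772 tilt 29.92062691300643 yaw 18.176616798197227
board [ 0.53218327 -0.04362423  0.12499581] [0.82495362 0.27280669 0.49500306] 331 332 gap 0.01776776370340569
x ext [-0.05416609 -0.05126631 -0.04816309  0.0076157   0.06347656  0.12751675
  0.13806214] y ext [-0.02259504 -0.01923997  0.03884746  0.0833329   0.08596626]
origin [ 0.57288582 -0.0379442   0.055     ] X [-0.3119472   0.95009944  0.        ] Y [-0.47504972 -0.1559736   0.8660254 ] Z [0.82281025 0.2701542  0.5       ]
tab [0.49850285 0.06814621 0.15108459]
top [ 0.50414618 -0.02893792  0.16325318]
ptop [ 0.49743695 -0.06271641  0.22854483]
top of panel max y 0.19642716619820455 yaw 18.176616798197227
```

Run:
```python
from fit import *
W=np.load('pics/top0.npz')['W']; b=np.load('bed.npz'); R3=np.array([b['X'],b['Y'],b['Z']])
Q=(W[140:215,225:345].reshape(-1,3)-b['o'])@R3.T
S=Q[(abs(Q[:,2]-.018)<.007)&(Q[:,1]>.07)&(Q[:,1]<.2)]
for lo in np.arange(.07,.2,.015):
    s=S[(S[:,1]>=lo)&(S[:,1]<lo+.015)&(abs(S[:,0])<.1),0]; 
    if len(s): print(round(lo,3),len(s),np.percentile(s,[1,50,99]).round(4))
T=Q[(Q[:,0]>.09)&(Q[:,2]>.008)&(Q[:,2]<.04)&(Q[:,1]>.05)&(Q[:,1]<.13)]
print('tab',len(T),np.percentile(T,[5,50,95],axis=0).round(4))
```

```text
0.07 78 [-0.0911 -0.037   0.0248]
0.085 76 [-0.0917 -0.0282  0.0962]
0.1 96 [-0.0928 -0.0262  0.0968]
0.115 83 [-0.0919 -0.0302  0.0248]
0.13 82 [-0.0942 -0.0384  0.0245]
0.145 93 [-0.0929 -0.0331  0.0249]
0.16 90 [-0.0917 -0.033   0.0234]
0.175 113 [-0.0921 -0.0353  0.0246]
0.19 86 [-0.0926 -0.0333  0.0225]
tab 35 [[0.0905 0.0572 0.0102]
 [0.0939 0.0999 0.0278]
 [0.0976 0.1057 0.0302]]
```

Call:
send_rows([
  [[0,0,150],0,-1],
  [[0,0,150],0,-1],
  [[0,0,150],-0.134,-1],
  [[20,50,150],-0.134,-1],
  [[270,545,150],-0.134,-1],
  [[270,545,150],-0.134,-1],
  [[270,545,150],-0.134,-1],
  [[270,545,150],-0.134,-1],
  [[270,545,150],-0.134,-1],
  [[270,545,150],-0.134,-1],
])

```text
clock: 1.1
tcp_pos: [0.405, -0.201, 0.403]
tool_rot: [[0.312, -0.95, -0.0], [-0.95, -0.312, 0.0], [-0.0, 0.0, -1.0]]
contact_force: [0.7, -0.2, -0.4]
grip_width: 0.0856
```

Call:
send_rows([
  [[115,231,0],0,-0.2],
  [[115,231,0],0,-0.2],
  [[115,231,0],0,-0.2],
  [[115,231,0],0,-0.2],
  [[115,231,0],0,-0.2],
  [[115,231,0],0,-0.2],
  [[115,231,0],0,-0.2],
  [[115,231,0],0,-0.2],
  [[115,231,0],0,-0.2],
])

```text
clock: 2.0
tcp_pos: [0.5193, 0.0266, 0.4033]
tool_rot: [[0.31, -0.951, -0.0], [-0.951, -0.31, -0.0], [0.0, 0.0, -1.0]]
contact_force: [-0.0, -0.8, -0.3]
grip_width: 0.0512
```

```bash
cat > look.py <<'E'
from fit import *
b=np.load('bed.npz'); R3=np.array([b['X'],b['Y'],b['Z']])
E
python3 - <<'E'
from look import *
o=b['o']-.034*b['X']; np.savez('bed.npz',o=o,X=b['X'],Y=b['Y'],Z=b['Z'],yaw=b['yaw'])
s=arm.observe(); print(s['tcp_pos'],s['joint_positions'].round(1),s['grip_width'])
im,d,W=snap('wrist','w1'); cv2.imwrite('pics/w1b.png',cv2.resize(im[...,::-1],None,fx=1.5,fy=1.5))
Q=(W-o)@R3.T
def rep(n,m): 
    q=Q[m]; print(n,len(q),np.percentile(q,[1,50,99],axis=0).round(4).tolist())
rep('panelface',(abs(Q[...,2]-.018)<.006)&(abs(Q[...,0])<.07)&(Q[...,1]>.07)&(Q[...,1]<.205))
rep('board',(abs(Q[...,2])<.006)&(Q[...,0]>.08)&(Q[...,0]<.2)&(Q[...,1]>.06)&(Q[...,1]<.14))
rep('tab',(Q[...,2]>.012)&(Q[...,2]<.036)&(abs(Q[...,0]-.124)<.03)&(Q[...,1]>.06)&(Q[...,1]<.12))
rep('cheek',(Q[...,2]>.021)&(Q[...,2]<.036)&(Q[...,0]>-.1)&(Q[...,0]<-.05)&(Q[...,1]>.02)&(Q[...,1]<.08))
m=(abs(Q[...,2]-.018)<.006)&(abs(Q[...,0])<.055)&(Q[...,1]>.03)&(Q[...,1]<.185); c,n,_=plane(W[m]); print('normal',n,'yaw',np.degrees(np.arctan2(n[1],n[0])),'tilt',np.degrees(np.arcsin(n[2])))
E
```

```text
[0.5193077  0.02656919 0.40328397] [-10.4  -2.3  86.7  -0.   95.6  61.5] 0.05122233510952858
panelface 8413 [[-0.0603, 0.0717, 0.0131], [-0.0011, 0.1435, 0.0196], [0.0578, 0.1896, 0.0208]]
board 2783 [[0.081, 0.0613, -0.0054], [0.1315, 0.1009, 0.0013], [0.1766, 0.1249, 0.0026]]
tab 324 [[0.1188, 0.0608, 0.0125], [0.1246, 0.0923, 0.0299], [0.1306, 0.1021, 0.0319]]
cheek 389 [[-0.0811, 0.0207, 0.0212], [-0.0693, 0.0458, 0.0276], [-0.0614, 0.0622, 0.0298]]
normal [0.82141718 0.27240923 0.50106589] yaw 18.347236288387087 tilt 30.07054372760135
```

View pics/w1b.png

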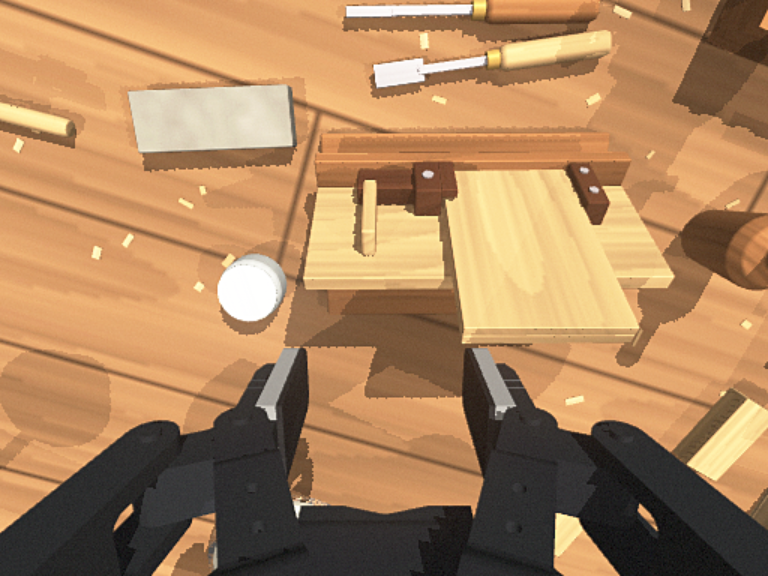

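Both views agree to about 1.5 mm: panel 120 × 190, tab at bed x 0.1245 and top y 0.102, cheek in place. Viewed at 1.5×, the plain back faces outward at (540,240), the tab is at (368,215) and the jaw at (433,188). Now I'll work out the tab grasp.

Run:
```python
from look import *
yaw=np.radians(18.25); Z=np.array([np.cos(yaw)*.75**.5,np.sin(yaw)*.75**.5,.5]); X=np.array([-np.sin(yaw),np.cos(yaw),0]);Y=np.cross(Z,X)
o=b['o']-.001*X+.001*Z; np.savez('bed.npz',o=o,X=X,Y=Y,Z=Z,yaw=yaw)
open('look.py','a').write('''
o=b['o']
def w(x,y,z): return o+np.array([x,y,z])@R3
def d(p): return (1000*(np.array(p)-arm.observe()['tcp_pos'])).round(1)
''')
import importlib,look; from look import *
G=w(.1245,.098,.024)+[0,0,.003]
print('o',o,'G',G,'delta',d(G),'42mm along X',42*X,'yaw now',np.degrees(np.arctan2(*arm.observe()['tool_rot'][1::-1,0])))
```

```text
Traceback (most recent call last):
NameError: name 'w' is not defined
```

Run:
```python
from look import *
G=w(.1245,.098,.024)+[0,0,.003]
print('o',o,'G',G,'delta',d(G),'42mm along X',42*b['X'],'yaw now',np.degrees(np.arctan2(*arm.observe()['tool_rot'][1::-1,0])))
```

```text
o [ 0.58462765 -0.07092608  0.0555    ] G [0.51884262 0.03847543 0.15537049] delta [  -0.5   11.9 -248. ] 42mm along X [-13.15287987  39.8873633    0.        ] yaw now -71.92640998699011
```

Call:
send_rows([
  [[0,12,-40],0,-0.2],
  [[0,12,-80],0,-0.2],
  [[0,12,-120],0,-0.2],
  [[0,12,-160],0,-0.2],
  [[0,12,-190],0,-0.2],
  [[0,12,-215],0,-0.2],
  [[0,12,-235],0,-0.2],
  [[0,12,-248],0,-0.2],
  [[0,12,-248],0,-0.2],
])

```text
clock: 2.95
tcp_pos: [0.5184, 0.0394, 0.1536]
tool_rot: [[0.311, -0.95, -0.004], [-0.95, -0.311, 0.0], [-0.002, 0.003, -1.0]]
contact_force: [0.2, -0.7, 0.3]
grip_width: 0.0513
```

Run:
```python
from look import *
s=arm.observe(); print(s['tcp_pos'],s['contact_force'])
im,_,W=snap('wrist','w2'); cv2.imwrite('pics/w2b.png',im[...,::-1])
```

```text
[0.51835321 0.03936401 0.15362456] [ 0.16559876 -0.65708562  0.32633526]
```

View pics/w2b.png

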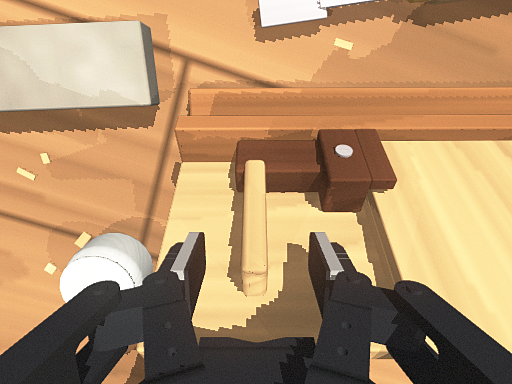

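Tab at (255,280) lies centred between the pads (190 to 325). I'll close and slide 40 mm.

Call:
send_rows([
  [[0,0,0],0,1],
  [[0,0,0],0,1],
  [[0,0,0],0,1],
  [[0,0,0],0,1],
  [[0,0,0],0,1],
])

```text
clock: 3.5
tcp_pos: [0.5204, 0.04, 0.1567]
tool_rot: [[0.313, -0.95, 0.002], [-0.95, -0.313, -0.0], [0.001, -0.002, -1.0]]
contact_force: [-1.0, 0.0, 5.6]
grip_width: 0.0106
```

Call:
send_rows([
  [[-2.5,7.6,0],0,1],
  [[-5,15.2,0],0,1],
  [[-7.5,22.8,0],0,1],
  [[-10,30.4,0],0,1],
  [[-12.5,38,0],0,1],
  [[-12.5,38,0],0,1],
  [[-12.5,38,0],0,1],
])

```text
clock: 4.2
tcp_pos: [0.5076, 0.0787, 0.1567]
tool_rot: [[0.313, -0.95, 0.002], [-0.95, -0.313, 0.001], [0.0, -0.002, -1.0]]
contact_force: [-1.7, 0.9, 8.0]
grip_width: 0.0106
```

```bash
cat >> look.py <<'E'
Zh=np.array([np.cos(b['yaw']),np.sin(b['yaw']),0])
def uh(x,u,h): return o*[1,1,0]+(x*b['X'])+u*Zh+[0,0,h]
E
python3 - <<'E'
from look import *
p0=arm.observe()['tcp_pos']; a=uh(0,-.080,.36); print('to above panel',d(a),'Zh',Zh, 'turn',np.radians(18.25+71.9))
E
```

```text
to above panel [   1.  -174.7  203.3] Zh [0.94969913 0.31316381 0.        ] turn 1.5734143206728881
```

Call:
send_rows([
  [[0,0,0],0,-0.2],
  [[0,0,0],0,-0.2],
  [[0,0,0],0,-0.2],
  [[0,0,40],0,-0.2],
  [[0,0,80],0,-0.2],
  [[0,0,130],0,-0.2],
  [[0,0,180],0,-0.2],
  [[0,0,205],0,-0.4],
])

```text
clock: 5.0
tcp_pos: [0.5083, 0.0779, 0.3654]
tool_rot: [[0.312, -0.95, 0.007], [-0.95, -0.312, -0.001], [0.003, -0.007, -1.0]]
contact_force: [0.4, -0.1, -0.5]
grip_width: 0.0596
```

Call:
send_rows([
  [[0,-40,0],0.14,-0.4],
  [[0,-80,0],0.28,-0.4],
  [[0,-120,0],0.42,-0.4],
  [[0,-150,0],0.56,-0.4],
  [[0,-174,0],0.7,-0.4],
  [[0,-174,0],0.84,-0.4],
  [[0,-174,0],0.98,-0.4],
  [[0,-174,0],1.12,-0.4],
  [[0,-174,0],1.26,-0.4],
  [[0,-174,0],1.4,-0.4],
])

```text
clock: 6.0
tcp_pos: [0.5071, -0.0961, 0.3599]
tool_rot: [[0.988, 0.152, -0.001], [0.152, -0.988, 0.0], [-0.001, -0.0, -1.0]]
contact_force: [-0.6, 0.5, 0.8]
grip_width: 0.0598
```

Call:
send_rows([
  [[0,0,0],0.14,-0.4],
  [[0,0,0],0.173,-0.4],
  [[0,0,0],0.173,-0.4],
])

```text
clock: 6.3
tcp_pos: [0.5071, -0.096, 0.3599]
tool_rot: [[0.949, 0.314, -0.001], [0.314, -0.949, 0.0], [-0.001, -0.0, -1.0]]
contact_force: [-0.2, 0.6, -0.0]
grip_width: 0.0599
```

Run:
```python
from look import *
s=arm.observe(); print(s['tcp_pos'],np.degrees(np.arctan2(*s['tool_rot'][1::-1,0])),s['joint_positions'].round(1),'down to start',d(uh(0,-.080,.225)))
im,_,W=snap('wrist','w3')
Q=(W-o)@R3.T
m=(abs(Q[...,2]-.018)<.006)&(abs(Q[...,0])<.055)&(Q[...,1]>.03)&(Q[...,1]<.185); q=Q[m]; print('panel z',np.percentile(q[:,2],[5,50,95])); 
m=(abs(Q[...,2]-.018)<.006)&(abs(Q[...,0])<.08)&(Q[...,1]>.1)&(Q[...,1]<.2); print(np.percentile(Q[m],[1,50,99],axis=0).round(4))
```

```text
[ 0.50705563 -0.09601968  0.35989341] 18.321484803623957 [-24.2  -2.6  91.8  -0.   90.9 -42.5] down to start [   1.6    0.  -134.9]
panel z [0.01799425 0.018487   0.01895099]
[[-0.0589  0.1016  0.0124]
 [ 0.0049  0.1604  0.0184]
 [ 0.0585  0.1902  0.0191]]
```

View pics/w3.png

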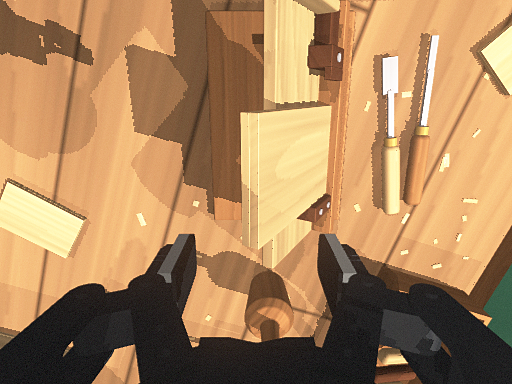

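Panel edge at (248,180) runs between the pads at the right yaw, and its face is within 0.5 mm of the model. I'll descend with the fingers straddling its top, then tip it upright with the rear finger.

Call:
send_rows([
  [[1.6,0,-40],0,-0.4],
  [[1.6,0,-75],0,-0.4],
  [[1.6,0,-105],0,-0.4],
  [[1.6,0,-125],0,-0.4],
  [[1.6,0,-135],0,-0.4],
  [[1.6,0,-135],0,-0.1],
  [[1.6,0,-135],0,0],
  [[1.6,0,-135],0,0],
])

```text
clock: 7.15
tcp_pos: [0.5097, -0.0964, 0.227]
tool_rot: [[0.949, 0.314, 0.003], [0.314, -0.949, -0.001], [0.002, 0.002, -1.0]]
contact_force: [0.0, -0.2, 0.7]
grip_width: 0.0427
```

Call:
send_rows([
  [[4.7,1.6,2],0,0],
  [[9.5,3.1,4],0,0],
  [[14.2,4.7,6],0,0],
  [[19,6.3,8],0,0],
  [[28.5,9.4,11],0,0],
  [[38,12.5,14],0,0],
  [[38,12.5,14],0,0],
])

```text
clock: 7.85
tcp_pos: [0.5483, -0.0831, 0.2398]
tool_rot: [[0.949, 0.315, 0.002], [0.315, -0.949, -0.0], [0.001, 0.001, -1.0]]
contact_force: [-0.6, 0.3, -0.2]
grip_width: 0.0425
```

Run:
```python
from look import *
s=arm.observe(); print(s['tcp_pos'],s['contact_force'],s['grip_width'])
im,_,W=snap('wrist','w4'); im2,_,W2=snap('side','s4')
cv2.imwrite('pics/w4b.png',np.hstack([im,im2[:, :]])[...,::-1][:, :][::1])
cv2.imwrite('pics/w4b.png',cv2.resize(np.hstack([im,im2[100:356,170:512][:, :].repeat(1,0) if 0 else cv2.resize(im2[130:290,200:413],(512,384))]),(800,300))[...,::-1])
```

```text
[ 0.54825363 -0.08307045  0.23979988] [-0.57768624  0.32826875 -0.2037998 ] 0.04251738069104845
```

View pics/w4b.png

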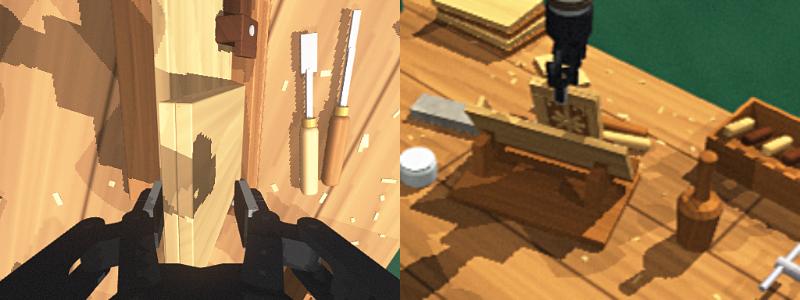

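The panel is tipping forward on the rear pad and the rosette now shows on the robot side. I'll continue to upright and then grip.

Call:
send_rows([
  [[9.5,3.1,3],0,0],
  [[19,6.3,5],0,0],
  [[28.5,9.4,7],0,0],
  [[38,12.5,9],0,0],
  [[45.6,15,10],0,0],
  [[49.4,16.3,11],0,0],
  [[46.5,15.3,11],0,0.25],
  [[46.5,15.3,11],0,0.25],
  [[46.5,15.3,11],0,0.25],
])

```text
clock: 8.85
tcp_pos: [0.5929, -0.0683, 0.2502]
tool_rot: [[0.949, 0.314, -0.0], [0.314, -0.949, 0.0], [-0.0, -0.0, -1.0]]
contact_force: [0.6, -0.4, -0.0]
grip_width: 0.032
```

Run:
```python
from look import *
s=arm.observe(); p=s['tcp_pos']-o; print(s['tcp_pos'],s['contact_force'],s['grip_width'],'u',p@Zh,'x',p@b['X'])
im,_,W=snap('wrist','w5'); cv2.imwrite('pics/w5b.png',im[...,::-1])
P=W.reshape(-1,3)-o; P=np.c_[P@b['X'],P@Zh,W.reshape(-1,3)[:,2]]
S=P[(abs(P[:,0])<.065)&(abs(P[:,1])<.05)&(P[:,2]>.17)&(P[:,2]<.30)&(P[:,0]>.02)]
for h in np.arange(.17,.28,.01):
    t=S[(S[:,2]>=h)&(S[:,2]<h+.01)]
    if len(t): print(round(h,2),len(t),np.percentile(t[:,1],[2,50,98]).round(4),np.percentile(t[:,0],[2,98]).round(3))
```

```text
[ 0.59288834 -0.06831429  0.25018173] [ 0.57234621 -0.37286918 -0.01176295] 0.03197965379832951 u 0.00866309381330297 x -0.00010653527980345629
0.17 39 [-0.003   0.0065  0.0135] [0.027 0.059]
0.18 61 [-0.0035  0.006   0.0133] [0.033 0.059]
0.19 44 [-0.0036  0.0066  0.0131] [0.04  0.059]
0.2 72 [-0.004   0.0057  0.0129] [0.047 0.059]
0.21 68 [-0.0045  0.0049  0.0126] [0.054 0.059]
0.22 78 [-0.0044  0.0031  0.0117] [0.059 0.059]
0.23 97 [-0.0047  0.0042  0.0117] [0.059 0.059]
0.24 124 [-0.0051  0.0028  0.0113] [0.059 0.059]
0.25 4440 [-0.0057  0.0028  0.0115] [0.021 0.059]
```

View pics/w5b.png

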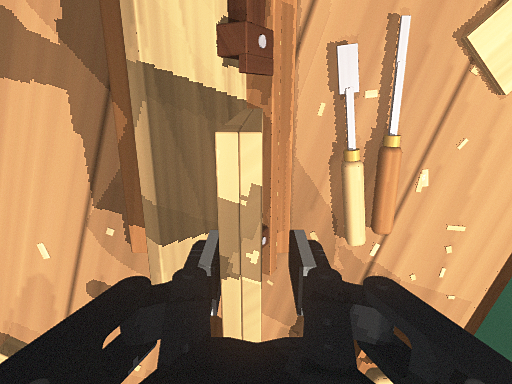

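The panel stands 1.5° off upright, top edge at (240,230), u centre 3 mm. I'll shift 5 mm back while closing, then lift.

Call:
send_rows([
  [[-4.5,-1.5,0],0,0.5],
  [[-4.5,-1.5,0],0,1],
  [[-4.5,-1.5,0],0,1],
  [[-4.5,-1.5,0],0,1],
  [[-4.5,-1.5,0],0,1],
  [[-4.5,-1.5,0],0,1],
])

```text
clock: 9.5
tcp_pos: [0.5885, -0.0698, 0.2502]
tool_rot: [[0.949, 0.315, -0.001], [0.315, -0.949, -0.0], [-0.001, -0.0, -1.0]]
contact_force: [-1.3, -0.7, -0.4]
grip_width: 0.0167
```

Call:
send_rows([
  [[-0.5,1,5],0,1],
  [[-1.2,3.8,15],0,1],
  [[-1.2,3.8,30],0,1],
  [[-1.2,3.8,50],0,1],
  [[-1.2,3.8,75],0,1],
  [[-1.2,3.8,100],0,1],
  [[-1.2,3.8,125],0,1],
  [[-1.2,3.8,150],0,1],
  [[-1.2,3.8,165],0,1],
  [[-1.2,3.8,165],0,1],
])

```text
clock: 10.5
tcp_pos: [0.5884, -0.066, 0.4191]
tool_rot: [[0.949, 0.315, 0.006], [0.315, -0.949, -0.002], [0.005, 0.004, -1.0]]
contact_force: [-0.1, -0.0, -2.3]
grip_width: 0.0167
```

```bash
cat > tilt.py <<'E'
from look import *
def run(tag):
    s=arm.observe(); p=s['tcp_pos']-o; print(s['clock'],s['tcp_pos'],s['contact_force'],s['grip_width'],'u',p@Zh,'x',p@b['X'],'yaw',np.degrees(np.arctan2(*s['tool_rot'][1::-1,0])),s['joint_positions'].round(1))
    im,_,W=snap('wrist',tag); P=W.reshape(-1,3)-s['tcp_pos']
    P=np.c_[P@b['X'],P@Zh,P[:,2]]
    sg=-np.sign((s['tool_rot'][:,1]@b['X'])) # camera side
    S=P[(abs(P[:,0])<.075)&(abs(P[:,1])<.045)&(P[:,2]>-.2)&(P[:,2]<.03)&(P[:,0]*sg>.02)]
    for h in np.arange(-.19,.02,.02):
        t=S[(S[:,2]>=h)&(S[:,2]<h+.02)]
        if len(t)>10: print(round(h,2),len(t),'u',np.percentile(t[:,1],[2,50,98]).round(4),'x',np.percentile(t[:,0],[2,98]).round(3),'z',np.percentile(t[:,2],[50,98]).round(4))
E
python3 -c "import tilt; tilt.run('w6')"
```

```text
10.5 [ 0.58843368 -0.06603265  0.41911637] [-0.11160242 -0.00965114 -2.30169841] 0.016657285906484583 u 0.005147027526667709 x 0.00345536986169683 yaw 18.347038532117807 [-18.1   8.5  73.7   0.   97.4 -36.4]
-0.19 15 u [-0.0042  0.0047  0.0111] x [0.058 0.059] z [-0.1841 -0.1742]
-0.17 19 u [-0.0051  0.0026  0.0103] x [0.058 0.059] z [-0.1645 -0.1583]
-0.15 41 u [-0.0051  0.0032  0.011 ] x [0.058 0.059] z [-0.1375 -0.1308]
-0.13 25 u [-0.0056  0.0024  0.0107] x [0.058 0.059] z [-0.1189 -0.1137]
-0.11 48 u [-0.0056  0.0022  0.01  ] x [0.058 0.059] z [-0.0984 -0.0946]
-0.09 58 u [-0.0064  0.002   0.0103] x [0.058 0.059] z [-0.0783 -0.0712]
-0.07 88 u [-0.0062  0.0018  0.0098] x [0.058 0.059] z [-0.0602 -0.0522]
-0.05 106 u [-0.0067  0.0016  0.0098] x [0.058 0.059] z [-0.0403 -0.0302]
-0.03 184 u [-0.0066  0.0015  0.0095] x [0.059 0.059] z [-0.0196 -0.0106]
-0.01 4538 u [-0.0074  0.001   0.0097] x [0.021 0.059] z [0.0026 0.0039]
```

Held firmly (2.3 N, about 0.25 kg), upright, 25 mm in the pads. Turning by half a turn.

Call:
send_rows([
  [[0,0,0],-0.07,1],
  [[0,0,0],-0.2,1],
  [[0,0,0],-0.34,1],
  [[0,0,0],-0.48,1],
  [[0,0,0],-0.62,1],
  [[0,0,0],-0.76,1],
  [[0,0,0],-0.9,1],
  [[0,0,0],-1.04,1],
  [[0,0,0],-1.18,1],
  [[0,0,0],-1.32,1],
])

```text
clock: 11.55
tcp_pos: [0.5871, -0.0657, 0.413]
tool_rot: [[0.535, -0.845, -0.003], [-0.845, -0.536, 0.001], [-0.003, 0.002, -1.0]]
contact_force: [0.3, 0.1, -2.3]
grip_width: 0.017
```

Call:
send_rows([
  [[0,0,0],-0.14,1],
  [[0,0,0],-0.28,1],
  [[0,0,0],-0.42,1],
  [[0,0,0],-0.56,1],
  [[0,0,0],-0.7,1],
  [[0,0,0],-0.84,1],
  [[0,0,0],-0.98,1],
  [[0,0,0],-1.12,1],
  [[0,0,0],-1.26,1],
  [[0,0,0],-1.4,1],
])

```text
clock: 12.55
tcp_pos: [0.5871, -0.0657, 0.4131]
tool_rot: [[-0.741, -0.671, -0.003], [-0.671, 0.741, 0.001], [0.002, 0.003, -1.0]]
contact_force: [0.6, -0.7, -1.8]
grip_width: 0.0172
```

Call:
send_rows([
  [[0,0,0],-0.14,1],
  [[0,0,0],-0.28,1],
  [[0,0,0],-0.38,1],
  [[0,0,0],-0.423,1],
  [[0,0,0],-0.423,1],
  [[0,0,0],-0.423,1],
])

```text
clock: 13.15
tcp_pos: [0.5873, -0.0658, 0.4139]
tool_rot: [[-0.949, -0.314, -0.002], [-0.314, 0.949, 0.001], [0.002, 0.001, -1.0]]
contact_force: [0.3, -1.0, -2.5]
grip_width: 0.0168
```

Run:
```python
import tilt; tilt.run('w7')
from look import *
print('place delta', d(uh(.004,.009,.26)), d(uh(.004,.0085,.2525)))
```

```text
13.15 [ 0.58727446 -0.06580809  0.41391015] [ 0.25045354 -1.0049046  -2.45845153] 0.016766785397740406 u 0.004116441016573984 x 0.004031663347343839 yaw -161.67879810058238 [-18.1   8.7  74.1   0.   97.4 143.6]
-0.19 17 u [-0.0073  0.001   0.0082] x [-0.061 -0.061] z [-0.1837 -0.1741]
-0.17 20 u [-0.0067  0.0006  0.0087] x [-0.061 -0.061] z [-0.1647 -0.1522]
-0.15 39 u [-0.0075  0.001   0.0086] x [-0.061 -0.061] z [-0.1359 -0.1315]
-0.13 25 u [-0.0074  0.001   0.0089] x [-0.061 -0.061] z [-0.1186 -0.1134]
-0.11 48 u [-0.0067  0.0011  0.0089] x [-0.061 -0.06 ] z [-0.0981 -0.0942]
-0.09 57 u [-0.0069  0.0011  0.0095] x [-0.061 -0.06 ] z [-0.0792 -0.071 ]
-0.07 89 u [-0.0072  0.0011  0.0091] x [-0.061 -0.06 ] z [-0.0601 -0.0521]
-0.05 106 u [-0.007   0.0012  0.0095] x [-0.061 -0.06 ] z [-0.0402 -0.0308]
-0.03 184 u [-0.0067  0.0014  0.0094] x [-0.061 -0.061] z [-0.0193 -0.0103]
-0.01 4711 u [-0.0071  0.0012  0.01  ] x [-0.061 -0.021] z [0.0026 0.0039]
place delta [   4.6    1.5 -154.3] [   4.1    1.3 -161.8]
```

Call:
send_rows([
  [[4,3.4,-30],0,1],
  [[4,3.4,-65],0,1],
  [[4,3.4,-100],0,1],
  [[4,3.4,-125],0,1],
  [[4,3.4,-142],0,1],
  [[4,3.4,-150],0,1],
  [[4,3.4,-154],0,1],
  [[4,3.4,-156],0,1],
  [[4,3.4,-156],0,1],
])

```text
clock: 14.1
tcp_pos: [0.592, -0.0626, 0.2602]
tool_rot: [[-0.95, -0.313, 0.001], [-0.313, 0.95, -0.0], [-0.001, -0.001, -1.0]]
contact_force: [0.0, 0.6, -2.7]
grip_width: 0.0166
```

```bash
python3 -c "import tilt; tilt.run('w8')"
```

```text
14.1 [ 0.59200599 -0.06264106  0.26019634] [ 1.45198682e-03  5.75915011e-01 -2.69074756e+00] 0.016556749580090055 u 0.009601777763055297 x 0.005557644117608853 yaw -161.7380039707317 [-17.7  11.7  87.7   0.   80.5 144.1]
-0.19 696 u [-0.0287 -0.0231  0.0109] x [-0.073 -0.022] z [-0.1783 -0.1703]
-0.17 1042 u [-0.0405 -0.0343  0.0005] x [-0.073 -0.021] z [-0.1589 -0.1503]
-0.15 792 u [-0.0448 -0.0409  0.003 ] x [-0.074 -0.022] z [-0.1453 -0.1331]
-0.13 25 u [-0.0065  0.0013  0.0093] x [-0.061 -0.061] z [-0.1189 -0.1132]
-0.11 47 u [-0.0068  0.0013  0.0088] x [-0.061 -0.061] z [-0.0969 -0.0945]
-0.09 57 u [-0.0067  0.0013  0.0096] x [-0.061 -0.06 ] z [-0.0792 -0.0708]
-0.07 88 u [-0.007   0.0013  0.0093] x [-0.061 -0.06 ] z [-0.0602 -0.0518]
-0.05 105 u [-0.0069  0.0012  0.0096] x [-0.061 -0.061] z [-0.0401 -0.0313]
-0.03 184 u [-0.0068  0.0012  0.0094] x [-0.061 -0.061] z [-0.0192 -0.0104]
-0.01 4723 u [-0.0072  0.0015  0.0099] x [-0.061 -0.021] z [0.0028 0.004 ]
```

Call:
send_rows([
  [[0,0,-2],0,1],
  [[0,0,-4],0,1],
  [[0,0,-5.5],0,1],
  [[0,0,-6],0,1],
  [[0,0,-6],0,1],
])

```text
clock: 14.65
tcp_pos: [0.5915, -0.0625, 0.2531]
tool_rot: [[-0.95, -0.313, -0.0], [-0.313, 0.95, 0.0], [0.0, 0.0, -1.0]]
contact_force: [-0.5, 0.0, -1.3]
grip_width: 0.0169
```

Call:
send_rows([
  [[0,0,-1],0,1],
  [[0,0,-1.5],0,1],
  [[0,0,-2],0,1],
  [[0,0,-2],0,1],
])

```text
clock: 15.05
tcp_pos: [0.592, -0.0626, 0.2526]
tool_rot: [[-0.95, -0.313, 0.002], [-0.313, 0.95, -0.001], [-0.001, -0.001, -1.0]]
contact_force: [-1.2, -0.2, 6.0]
grip_width: 0.0167
```

Contact is at 0.2526 m, matching the predicted 0.253. I'll open slightly and lean the panel back, following with the outer pad.

Call:
send_rows([
  [[0,0,0],0,0.5],
  [[-3.8,-1.3,0],0,0.3],
  [[-5.7,-1.9,0],0,0.2],
  [[-11.4,-3.8,0],0,0.1],
  [[-19,-6.3,-1],0,0],
  [[-26.6,-8.8,-3],0,0],
  [[-34.2,-11.3,-4.5],0,0],
  [[-41.8,-13.8,-6],0,0],
  [[-47.5,-15.7,-7],0,0],
  [[-47.5,-15.7,-7],0,0],
])

```text
clock: 16.05
tcp_pos: [0.5433, -0.0785, 0.2442]
tool_rot: [[-0.95, -0.313, -0.001], [-0.313, 0.95, -0.0], [0.001, 0.0, -1.0]]
contact_force: [-0.2, -0.5, 0.5]
grip_width: 0.0429
```

Run:
```python
import tilt; tilt.run('w9')
from look import *
z=np.load('pics/w9.npz'); cv2.imwrite('pics/w9b.png',z['im'][...,::-1])
```

```text
16.05 [ 0.54326427 -0.07846718  0.24416076] [-0.17840868 -0.46956566  0.51660411] 0.04287546504556494 u -0.04164436123229953 x 0.005791731889069378 yaw -161.7796265252005 [-20.8   5.6  96.3  -0.   78.1 141. ]
-0.19 61 u [0.0327 0.0385 0.045 ] x [-0.065 -0.061] z [-0.1804 -0.1713]
-0.17 149 u [-0.0442  0.0254  0.0448] x [-0.074 -0.033] z [-0.1553 -0.1504]
-0.15 585 u [0.0088 0.0198 0.0445] x [-0.075 -0.021] z [-0.1348 -0.1302]
-0.13 926 u [-0.0025  0.0265  0.0413] x [-0.075 -0.027] z [-0.1234 -0.1106]
-0.11 839 u [-0.0145 -0.0053  0.0346] x [-0.075 -0.022] z [-0.0994 -0.0903]
-0.09 1478 u [-0.0314 -0.017   0.0273] x [-0.074 -0.022] z [-0.0841 -0.0709]
-0.07 566 u [0.0033 0.0156 0.0211] x [-0.062 -0.021] z [-0.0607 -0.0503]
-0.05 664 u [-0.006   0.0092  0.0141] x [-0.062 -0.021] z [-0.0405 -0.0305]
-0.03 1365 u [-0.0116  0.0029  0.0073] x [-0.062 -0.021] z [-0.0183 -0.0103]
-0.01 4737 u [-0.0192 -0.0092 -0.0001] x [-0.061 -0.021] z [-0.0032  0.0002]
```

View pics/w9b.png

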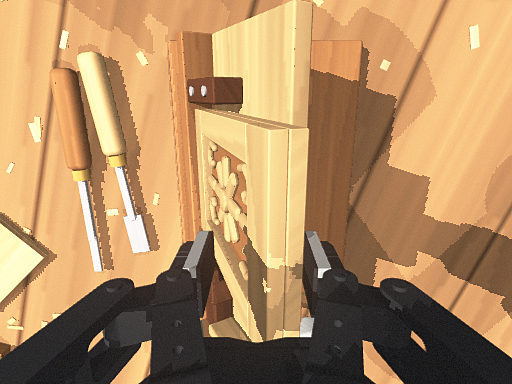

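The carved face now looks outward (rosette at (230,195)) and the panel rests on the rear pad. I'll lower it onto the board.

Call:
send_rows([
  [[-4.7,-1.6,-1],0,0],
  [[-9.5,-3.1,-3],0,0],
  [[-14.2,-4.7,-5],0,0],
  [[-19,-6.3,-7],0,0],
  [[-23.7,-7.8,-9],0,0],
  [[-28.5,-9.4,-12],0,0],
  [[-33,-11,-15],0,0],
  [[-37.5,-12.4,-17],0,0],
  [[-41.5,-13.7,-17],0,0],
  [[-41.5,-13.7,-17],0,0],
])

```text
clock: 17.1
tcp_pos: [0.5023, -0.0921, 0.2274]
tool_rot: [[-0.95, -0.313, 0.0], [-0.313, 0.95, -0.0], [-0.0, -0.0, -1.0]]
contact_force: [-0.4, 0.3, -0.5]
grip_width: 0.0429
```

```bash
cat > pan.py <<'E'
from look import *
def pan(tag):
    s=arm.observe(); p=s['tcp_pos']-o; print(s['clock'],s['tcp_pos'],s['contact_force'],'u',p@Zh,'x',p@b['X'])
    im,_,W=snap('wrist',tag); Q=(W-o)@R3.T
    # frame face plane of panel (z~18) excluding field
    m=(abs(Q[...,2]-.02)<.01)&(Q[...,0]>-.055)&(Q[...,0]<.07)&(Q[...,1]>.065)&(Q[...,1]<.2)
    P=W[m]; c,n,k=plane(P,8,.0025); q=Q[m][k]
    print('frame pts',k.sum(),'normal in bed',(R3@n).round(4),'z med',np.median(q[:,2]),'x',np.percentile(q[:,0],[.5,99.5]),'y',np.percentile(q[:,1],[.5,99.5]))
    e=(c-o); a,bb,cc=R3@n; 
    z0=lambda x,y:((c-o)@n-a*x-bb*y)/cc
    print('z of face at y=0,95,190',[round(z0(0,y),4) for y in(0,.095,.19)])
    for lo in np.arange(.065,.19,.02):
        t=q[(q[:,1]>lo)&(q[:,1]<lo+.02),0]
        if len(t)>10: print(' y%.3f x'%lo,np.percentile(t,[1,99]).round(4))
    t=q[abs(q[:,0])<.05]; 
    for lo in np.arange(-.05,.06,.02):
        t=q[(q[:,0]>lo)&(q[:,0]<lo+.02),1]
        if len(t)>10: print(' x%.3f ytop'%lo,np.percentile(t,98).round(4))
    J=Q[(Q[...,2]>.012)&(Q[...,2]<.034)&(Q[...,0]>.1)&(Q[...,0]<.19)&(Q[...,1]>.06)&(Q[...,1]<.11)]
    if len(J): print('tab',len(J),np.percentile(J,[2,50,98],axis=0).round(4).tolist())
    return im
E
python3 -c "from pan import *; pan('w10')"
```

```text
17.1 [ 0.50226546 -0.09207862  0.2273949 ] [-0.39435515  0.26192267 -0.50328601] u -0.0848435048480538 x 0.0057042998333086455
frame pts 10515 normal in bed [ 8.7e-03 -8.0e-04  1.0e+00] z med 0.0176931899353467 x [-0.05471907  0.06114968] y [0.06755731 0.19020658]
z of face at y=0,95,190 [np.float64(0.0172), np.float64(0.0173), np.float64(0.0174)]
 y0.065 x [-0.0543  0.052 ]
 y0.085 x [-0.0546  0.0301]
 y0.105 x [-0.0547  0.0206]
 y0.125 x [-0.0546  0.0624]
 y0.145 x [-0.0545  0.0624]
 y0.165 x [-0.0542  0.052 ]
 y0.185 x [-0.0542  0.0422]
 x-0.050 ytop 0.1898
 x-0.030 ytop 0.19
 x-0.010 ytop 0.1898
 x0.010 ytop 0.1898
 x0.030 ytop 0.1898
 x0.050 ytop 0.1744
```

Seated: face z 17.5 mm, top edge y 190 mm, level, about 5 mm off the cheek as intended. Now I'll lift clear and go back to the tab.

Run:
```python
from look import *
T=np.array([.5076,.0787,.1567]); print('to above tab',d(T), 'tab G pred',w(.1645,.098,.024)+[0,0,.003])
```

```text
to above tab [  5.  170.7 -70.8] tab G pred [0.50631607 0.07646339 0.15537049]
```

Call:
send_rows([
  [[0,0,15],0,0],
  [[0,0,40],0,0],
  [[0,0,80],0,0],
  [[0,0,120],0,0],
  [[0,0,140],0.07,0],
  [[0,30,140],0.21,0],
  [[2,60,140],0.35,0],
  [[3,90,140],0.49,0],
  [[4,120,140],0.63,0],
  [[5,145,140],0.77,0],
])

```text
clock: 18.15
tcp_pos: [0.5077, 0.0547, 0.3677]
tool_rot: [[-0.458, -0.889, 0.001], [-0.889, 0.458, 0.0], [-0.001, -0.001, -1.0]]
contact_force: [0.5, -0.3, 0.0]
grip_width: 0.043
```

Call:
send_rows([
  [[0,15,0],0.14,-0.2],
  [[0,26,0],0.28,-0.2],
  [[0,26,0],0.42,-0.2],
  [[0,26,0],0.56,-0.2],
  [[0,26,0],0.7,-0.2],
  [[0,26,0],0.8,-0.2],
  [[0,26,0],0.8,-0.2],
])

```text
clock: 18.85
tcp_pos: [0.5078, 0.0792, 0.3676]
tool_rot: [[0.313, -0.95, 0.001], [-0.95, -0.313, 0.0], [0.0, -0.001, -1.0]]
contact_force: [1.0, -0.2, 0.2]
grip_width: 0.0511
```

Run:
```python
from pan import *
pan('w11'); s=arm.observe(); print('yaw',np.degrees(np.arctan2(*s['tool_rot'][1::-1,0])),s['grip_width'],'to tab',d([.5076,.0787,.1567]))
```

```text
18.85 [0.50776755 0.07923013 0.36757143] [ 1.00255172 -0.24178717  0.24106446] u -0.025970481173206862 x 0.16667301948750513
frame pts 6784 normal in bed [0.0011 0.0015 1.    ] z med 0.017888402522445095 x [-0.05446091  0.0645513 ] y [0.06653431 0.18977769]
z of face at y=0,95,190 [np.float64(0.0179), np.float64(0.0178), np.float64(0.0176)]
 y0.065 x [-0.054   0.0645]
 y0.085 x [-0.054   0.0644]
 y0.105 x [-0.0539  0.0645]
 y0.125 x [-0.0544  0.0643]
 y0.145 x [-0.0542  0.0643]
 y0.165 x [-0.0536  0.0638]
 y0.185 x [-0.0536  0.0638]
 x-0.050 ytop 0.1891
 x-0.030 ytop 0.1896
 x-0.010 ytop 0.1894
 x0.010 ytop 0.1894
 x0.030 ytop 0.1893
 x0.050 ytop 0.1888
tab 372 [[0.1595, 0.0621, 0.0136], [0.1651, 0.0913, 0.029], [0.1708, 0.1019, 0.0306]]
yaw -71.9046867541565 0.05131987865313489 to tab [-1.000e-01 -5.000e-01 -2.108e+02]
```

Panel at x ≈ +5 mm, flat and square; tab centre at 0.165 (travel about 40 mm). I'll descend, grip it and drag it in.

Call:
send_rows([
  [[0.3,-1.5,-50],0,-0.2],
  [[0.3,-1.5,-100],0,-0.2],
  [[0.3,-1.5,-145],0,-0.2],
  [[0.3,-1.5,-180],0,-0.2],
  [[0.3,-1.5,-200],0,-0.2],
  [[0.3,-1.5,-211],0,-0.2],
  [[0.3,-1.5,-211],0,1],
  [[0.3,-1.5,-211],0,1],
  [[0.3,-1.5,-211],0,1],
  [[0.3,-1.5,-211],0,1],
])

```text
clock: 19.9
tcp_pos: [0.5091, 0.0776, 0.1583]
tool_rot: [[0.312, -0.95, 0.003], [-0.95, -0.312, -0.0], [0.001, -0.003, -1.0]]
contact_force: [-1.3, 0.2, 4.6]
grip_width: 0.0105
```

Call:
send_rows([
  [[0,0,0],0,1],
  [[1.9,-5.7,0],0,1],
  [[3.8,-11.4,0],0,1],
  [[5.6,-17.1,0],0,1],
  [[7.5,-22.8,0],0,1],
  [[9.4,-28.5,0],0,1],
  [[10.3,-31.3,0],0,1],
  [[10.3,-31.3,0],0,1],
])

```text
clock: 20.7
tcp_pos: [0.5196, 0.0458, 0.1582]
tool_rot: [[0.312, -0.95, 0.004], [-0.95, -0.312, -0.001], [0.002, -0.003, -1.0]]
contact_force: [-0.3, -0.3, 5.6]
grip_width: 0.0104
```

Run:
```python
from look import *
s=arm.observe(); print(s['clock'],s['contact_force'],s['grip_width'],'tab x',(s['tcp_pos']-o)@b['X'],s['tcp_pos'])
```

```text
20.7 [-0.27231456 -0.34099346  5.57428284] 0.010350111780182362 tab x 0.1312154767276677 [0.51963664 0.04580842 0.15823945]
```

Call:
send_rows([
  [[0.6,-1.9,0],0,1],
  [[1.2,-3.8,0],0,1],
  [[1.7,-5.2,0],0,1],
  [[2,-6.2,0],0,1],
  [[2,-6.2,0],0,1],
  [[2,-6.2,0],0,1],
])

```text
clock: 21.3
tcp_pos: [0.5214, 0.0405, 0.1583]
tool_rot: [[0.312, -0.95, 0.003], [-0.95, -0.312, 0.001], [0.0, -0.003, -1.0]]
contact_force: [-1.5, 3.1, 6.0]
grip_width: 0.0104
```

Run:
```python
from pan import *
im=pan('w12'); cv2.imwrite('pics/w12b.png',im[...,::-1])
```

```text
21.3 [0.5213842  0.0405365  0.15826883] [-1.50632464  3.12544187  5.96933373] u -0.025156203117169484 x 0.1256614657622215
frame pts 7814 normal in bed [-0.089   0.0113  0.996 ] z med 0.017468972119606616 x [-0.01448936  0.06101686] y [0.06524929 0.12095713]
z of face at y=0,95,190 [np.float64(0.015), np.float64(0.0139), np.float64(0.0129)]
 y0.065 x [-0.0152  0.0608]
 y0.085 x [0.0034 0.061 ]
 y0.105 x [0.0084 0.0604]
 x-0.030 ytop 0.076
 x-0.010 ytop 0.1063
 x0.010 ytop 0.1177
 x0.030 ytop 0.1209
 x0.050 ytop 0.1144
tab 2472 [[0.1086, 0.0617, 0.0144], [0.1246, 0.0878, 0.0294], [0.1409, 0.1018, 0.0336]]
```

View pics/w12b.png

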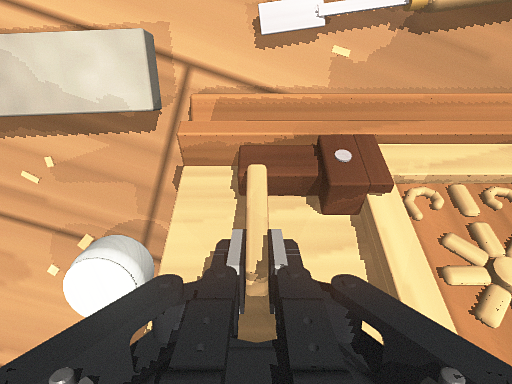

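Jaw against the panel (jaw at (345,185), lip over the frame) with 3 N of pushing force. I'll push a bit more to make it snug against the cheek.

Call:
send_rows([
  [[0.3,-1,0],0,1],
  [[0.6,-1.9,0],0,1],
  [[0.6,-1.9,0],0,1],
])

```text
clock: 21.65
tcp_pos: [0.5219, 0.0389, 0.1582]
tool_rot: [[0.312, -0.95, 0.003], [-0.95, -0.312, 0.001], [-0.0, -0.003, -1.0]]
contact_force: [-1.8, 4.6, 6.4]
grip_width: 0.0105
```

Call:
send_rows([
  [[0.3,-1,0],0,1],
  [[0.5,-1.5,0],0,1],
  [[0.5,-1.5,0],0,1],
])

```text
clock: 21.95
tcp_pos: [0.5219, 0.0388, 0.1582]
tool_rot: [[0.312, -0.95, 0.002], [-0.95, -0.312, 0.004], [-0.003, -0.003, -1.0]]
contact_force: [-2.5, 10.1, 9.3]
grip_width: 0.0105
```

The jaw has stopped with force rising to 10 N, so it is snug. I'll unload, release and retreat.

Call:
send_rows([
  [[-0.5,1.5,0],0,1],
  [[-0.5,1.5,0],0,-0.2],
  [[-0.5,1.5,0],0,-0.2],
  [[-0.5,1.5,0],0,-0.2],
  [[-0.5,1.5,0],0,-0.2],
  [[-0.5,1.5,30],0,-0.2],
  [[-0.5,1.5,75],0,-0.2],
  [[-0.5,1.5,125],0,-0.2],
  [[0,-5,175],0,-0.2],
  [[0,-15,220],0,-0.2],
])

```text
clock: 22.95
tcp_pos: [0.5211, 0.0218, 0.3788]
tool_rot: [[0.313, -0.95, 0.001], [-0.95, -0.313, -0.0], [0.001, -0.001, -1.0]]
contact_force: [1.6, -1.0, 0.6]
grip_width: 0.0516
```

Call:
send_rows([
  [[0,0,20],0,-0.2],
  [[0,0,20],0,-0.2],
  [[0,0,20],0,-0.2],
])

```text
clock: 23.25
tcp_pos: [0.5211, 0.0217, 0.3955]
tool_rot: [[0.312, -0.95, -0.001], [-0.95, -0.312, 0.0], [-0.0, 0.001, -1.0]]
contact_force: [-0.8, -0.6, -1.1]
grip_width: 0.0511
```

Run:
```python
from pan import *
im=pan('w13'); cv2.imwrite('pics/w13b.png',im[...,::-1])
```

```text
23.25 [0.52114906 0.02165227 0.39546144] [-0.80904613 -0.55232807 -1.14731638] u -0.03129337047547205 x 0.10780077321411773
frame pts 5272 normal in bed [-0.0031 -0.0029  1.    ] z med 0.01790259708219802 x [-0.05465217  0.0590166 ] y [0.06687725 0.1899205 ]
z of face at y=0,95,190 [np.float64(0.0172), np.float64(0.0175), np.float64(0.0178)]
 y0.065 x [-0.054   0.0589]
 y0.085 x [-0.0545  0.0589]
 y0.105 x [-0.0544  0.0588]
 y0.125 x [-0.0546  0.0589]
 y0.145 x [-0.0544  0.0589]
 y0.165 x [-0.054   0.0584]
 y0.185 x [-0.054   0.0583]
 x-0.050 ytop 0.1893
 x-0.030 ytop 0.1895
 x-0.010 ytop 0.1892
 x0.010 ytop 0.1893
 x0.030 ytop 0.1892
 x0.050 ytop 0.1886
tab 333 [[0.117, 0.0618, 0.0133], [0.1227, 0.0921, 0.0291], [0.1287, 0.1019, 0.0308]]
```

View pics/w13b.png

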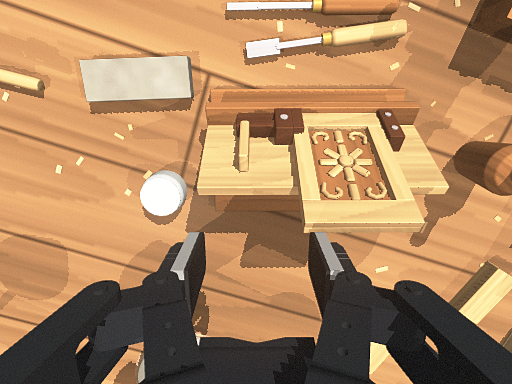

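Carved face outward, panel tight between jaw (288,120) and cheek (392,130), flat and square, and the arm is clear. Handing in.

```bash
python3 -c "
from plant import arm
print(arm.finish_job(), arm.observe()['clock'])"
```

```text
the job is handed in; nothing more can be done
the job is handed in; nothing more can be done
```

The panel is back in its seat with the carved face outward, held between the jaw and the fixed cheek, and the job is handed in at about 23.3 s of the 67 s allowed. No verdict was reported.

I slid the jaw 40 mm clear by its tab, tipped the panel upright with one finger and gripped its top edge. After lifting it I turned it half a turn, set it on the ledge and leaned it back onto the board, carved face out. Then I drew the jaw in until it stopped, with the force rising to about 10 N, released the tab and moved the arm clear.

Last checks, from the wrist camera after release:
- **Flat on the board:** the frame face stands 17.5–18 mm out (18 expected), within about 0.3° of flat.
- **Down on the ledge:** the top edge is at 189–190 mm (190 expected), level across the width.
- **Sideways place:** the jaw-side edge is at x = 58.9 mm, about 1 mm from nominal, which is within the calibration error.
- **Jaw:** the tab centre is at 122.7 mm (124 nominal), so the jaw is closed.
- **Other things on the bench:** I did not measure them. Those in the wrist views look unmoved, and the arm felt no contact with them.

No check failed. The only disagreements were 1–2 mm between camera readings and nominal sizes.

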